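Hold the writing chest's lid at its balance point

TASK

I want to screw a new lid stay onto the writing chest on the felt mat. First lower the small wooden inner flap shut over the seal compartment without slamming it; then grip the brass rail of the chest's big lid, which leans back, swing the lid up to its balance point, where it stands plumb upright and would fall neither way, and finish still gripping the rail and holding the lid still there. Do not let the lid go over and drop onto the chest, and leave all the other things where they are.

Things in the scene. Friction and masses are not known exactly. Their poses are not given: they have to be found in the camera images.
- chest: fixed brown wooden chest, open on top, 160 (x) x 280 (y) x 80 (z) mm, walls 8 mm; origin at the centre of its underside, z up; x points from its near long side to the far long side on which the big lid is hinged, y points to the end that holds the seal compartment. A divider across its middle (at y = 0, top 52 mm up) parts the seal compartment (y > 0) from the ink compartment. It may stand turned on the table; it does not move.
- lid (a joint): angle of the chest's big lid about its hinge on the far rim, rad: 0 = closed and level, pi/2 (1.571) = plumb upright, which is the balance point (the lid's mass centre lies in the plane of the panel and hinge, so it is then right over the hinge), 2.0 = leaning back against the hinge's stop, where it rests at the start. The hinge turns nearly free of friction: let go, the lid falls to one side or the other. The lid weighs about 0.4 kg (varies)
- lid_hinge (a point): middle of the big lid's hinge line, 80 mm along x of the chest's origin and 85 mm above the table; the hinge line runs along the chest's y
- lid_rail (a point): centre of the brass rail on the big lid's free edge: a round bar 12 mm thick, 108 mm long, parallel to the hinge line, in the panel's plane, 200 mm from the hinge line. It stands on two posts 8 mm wide, 100 mm apart, that leave an opening 92 mm long and 32 mm deep between rail and panel edge. The lid panel is 280 mm wide (along the chest's y), 10 mm thick and ends 162 mm from the hinge line. The rail can turn between the fingers
- flap (a joint): angle of the pale wooden inner flap about its hinge, rad: 0 = closed and level over the seal compartment, 1.57 = upright. It starts open (0.9 to 1.6). Its hinge is stiff (0.07 N m, about 0.7 N at its edge) so that it stays where it is left
- flap_hinge (a point): middle of the flap's hinge line, inside the chest's +y end wall: at chest y = +128 mm, 55 mm above the table; the line runs along the chest's x. The closed flap reaches from there towards the chest's -y
- flap_tab (a point): centre of the brass tab (26 wide, 20 long, 4 mm thick) on the flap's free edge, 118 mm from the flap's hinge line, in the flap's plane. The flap's panel is 140 mm wide (along the chest's x), 6 mm thick and ends 114 mm from the hinge line; its upper face is bare and can be pushed. Opened, that upper face looks to the chest's +y
- seal_red: loose red stone seal, 60 x 24 x 24 mm, lying in the seal compartment; origin under its centre. To be left alone
- seal_white: loose white stone seal, 60 x 24 x 24 mm, lying in the seal compartment; origin under its centre. To be left alone
- paperweight: loose dark wooden paperweight bar, 200 x 35 x 28 mm, lying on the mat beside the chest's +y end; origin under its centre. To be left alone
- jade: loose green jade block 24 x 24 x 55 mm standing beside the chest's -y end; origin under its centre. To be left alone
- paste_jar: loose blue round lidded seal-paste jar, 84 mm across, 44 mm high, beside the chest's -y end; origin under its centre. To be left alone
- ink0: loose black ink bottle with white cap, 52 mm across, 140 mm high, at the back of the table; origin under its centre. To be left alone
- ink1: a second ink bottle like it. To be left alone
- teacup: loose white teacup, 64 mm across, 50 mm high, at the back of the table; origin under its centre. To be left alone

How it is judged:
By the outcome, as a careful person would: the job done as asked, in the order asked, and still so for the second after the job is handed in, while the arm keeps its last pose, push and grip.
It also fails if it takes over 56 s, if anything falls off the work surface, if the arm or the gripper's body presses on something with over 40 N, if the wrist force passes 120 N, or if a joint passes its speed limit or range.

ROBOT

A 7-joint arm with a two-finger parallel gripper is mounted at the origin on the work surface. World frame = base frame: x ahead of the robot, y to its left, z up, the work surface at z = 0. Lengths are in m, angles in rad, forces in N, time in s.
With the tool pointing down it reaches from about 0.4 to 0.85 m from the base axis. Payload 10.4 kg.
Tool frame: the origin (TCP) lies where the fingers leave the gripper's body, on its centre line; the fingertips stand 70 mm ahead of it and the grasp point (between the pads) lies r.grip_depth ahead of it (r.grip_depth is the distance from the TCP to the grasp point, in m); z points along the fingers, y is the direction in which the jaws open and shut (so a half turn about z gives the same grasp; the last joint's range is limited). The gripper opens to 87 mm and grips with 3 to 60 N. Pads are 19 mm wide; open, the fingers measure 117 mm over their backs; the gripper's body (75 mm by 190 mm) begins 51 mm behind the grasp point.
Start: joints at [1.188, 0.332, -0.065, 1.46, 0.022, 1.35, -0.088], TCP at [0.22, -0.585, 0.292] pointing down, gripper open.
Joint ranges: [-2.6, 2.6], [-0.5, 2.12], [-1.47, 1.34], [0.16, 2.42], [-1.27, 4.41], [0.06, 2.06], [-2.6, 2.6]. Speed limits (rad/s): [2.22, 2.22, 2.79, 2.79, 3.14, 3.14, 3.14].

INTERFACE

Orientations are given as a unit quaternion [x, y, z, w].
In Python, from bench import monitor, viewer, workorder, nets, r gives the robot as it stands.
- The arm moves only by the tool drive_tool, never from a script. Its argument "plan" is a list of rows, each an object of numbers: "rx", "ry", "rz": the turn, a rotation vector about the tool's x, y, z in units of 360 degrees (1.0 is 360 degrees); "x", "y", "z": the shift along the tool's x, y, z in units of 1000 mm (1.0 is 1000 mm); "fingers": the opening, from 0 (shut) to 1 (fully open). In form: [{"rx": .., "ry": .., "rz": .., "x": .., "y": .., "z": .., "fingers": ..}, ...]. A call has 1 to 12 rows; each row is the pose to reach, as a shift and turn from the pose commanded when the call began, along the tool's axes at that moment, turning the shorter way round; what a row does not reach only later rows make up. A row lasts 1/8 s, in which the tool goes at most 62.5 mm and 10.7 degrees, less where a joint would pass 70% of its speed; a pose out of reach is approached as far as the arm can. A call with a number of a shift or a turn outside -1 to 1 is refused whole. A call with a gripper value outside its range is refused whole. The fingers move at their own pace and stop on an object; "squeeze" is the grip in N (left out, the last holds). Time passes only in rows, so rows that repeat a pose let the fingers close. It gives the time, the measured TCP pose, the force and the opening at its end, in the units of the state.
- monitor.read_state(): the state, without advancing time (a new reading comes with each control period).
- viewer.camera(name): name is "scene" or "top" or "wrist"; returns a dict with "color" (400x640x3 uint8, red, green, blue), "depth" (400x640 float32, m along the optical axis (not along the pixel's ray), 0 where there is no reading), "camera_matrix" (3x3 intrinsics, pixels), "D" ([k1, k2, p1, p2, k3] as OpenCV has them; the pictures are not rectified), "xyz" and "rotation" of the camera in the world. Camera axes: x right, y down, z forward; pixel columns grow to the right and rows downward; lengths in m; the calibration is good to about 2 mm. A picture is of the moment at which its call begins.
- workorder.close_job(): hands the job in, once; it reports no verdict.
Trained networks look in the newest picture that a camera, given by its name, has taken for a name from the list of things; names that differ only in an ending like _2 or _b are one class to them, and where a whole thing is asked for, a point or a joint stands for the part that bears it (a point fixed in the world has none). Each returns a list of dicts, best first, with "confidence" (0 to 1); they miss things now and then, are a little off and sometimes report something else, mostly with a low value. They report only what shows in the picture. A call takes as long as a camera call.
- nets.find_in(label, camera): "centre" ([x, y, z] in m, in world coordinates, good to about 4 mm: the middle of the surface that is visible of it).
- nets.regions_of(label, camera): "region" (400x640 bool, what is visible of it).
The state is a dict: "time": time; "joint_positions": joint angles; "joint_vel": joint speeds; "joint_torque": joint torques, N m; "ee_pos": TCP position; "eef_rot": TCP orientation; "ft_force": force on the tool from outside, world axes, zero at the start; "torque": the same for the moment, N m; "width": finger opening in m.
Only numpy, scipy, OpenCV 4.12 (cv2) and the standard library are available. Lean on these libraries where they do the work, as an engineer would, in place of code of your own. Each camera call takes 0.05 s, during which the arm holds its last target.

## Working session

There is one attempt and no reset: what is moved stays moved. The work goes in short steps, Python scripts to look and compute and a tool call to move; the robot and the scene stay as the last step left them, time stands still between calls to the robot, and variables do not carry over. Pictures are saved under pics/ and viewed, and the job is handed in when it is done.

Besides the shell and the picture viewer there is one more tool, called as name(argument=value, ...), one argument or row to a line, values as JSON. drive_tool: Moves the arm, as the interface text tells. Its arguments: {"type":"object","properties":{"plan":{"type":"array","items":{"type":"object","properties":{"rx":{"type":"number","minimum":-1,"maximum":1},"ry":{"type":"number","minimum":-1,"maximum":1},"rz":{"type":"number","minimum":-1,"maximum":1},"x":{"type":"number","minimum":-1,"maximum":1},"y":{"type":"number","minimum":-1,"maximum":1},"z":{"type":"number","minimum":-1,"maximum":1},"fingers":{"type":"number"}}}},"squeeze":{"type":"number"}},"required":["plan"]}

```bash
ls; mkdir -p pics; python3 - <<'E'
from bench import monitor, viewer, nets, r
import cv2
s=monitor.read_state(); print(s); print(r.grip_depth)
for n in ["scene","top","wrist"]:
    c=viewer.camera(n); cv2.imwrite(f"pics/a_{n}.png",c["color"][:,:,::-1]); print(n,c["xyz"],c["rotation"],c["camera_matrix"],c["D"])
    for l in ["chest","lid_hinge","lid_rail","flap_hinge","flap_tab","flap","lid","seal_red","seal_white","paperweight","jade","paste_jar","ink0","teacup"]:
        try:
            print(l,[(f["centre"],f["confidence"]) for f in nets.find_in(l,n)][:2])
        except Exception as e: print(l,e)
E
```

```text
pics
{'time': 0.0, 'joint_positions': array([ 1.18841669,  0.33285718, -0.06468634,  1.46093926,  0.0216136 ,
        1.34987315, -0.08847663]), 'joint_vel': array([ 1.72277497e-03,  1.93151721e-03, -2.13296654e-03, -7.23394352e-05,
        8.20503396e-04, -2.99822478e-04,  1.55883282e-03]), 'joint_torque': array([ 6.56411885e-04, -6.23246741e+01,  2.52205477e-02, -3.89897060e+01,
       -6.12301240e-02,  3.97794507e-02,  1.88649778e-04]), 'ee_pos': array([ 0.21993204, -0.58472558,  0.29146399]), 'eef_rot': array([ 9.83860102e-01,  1.78938042e-01, -1.63223200e-04, -6.70989984e-04]), 'ft_force': array([ 1.05688313,  0.23896499, -0.54618032]), 'torque': array([-0.00217312,  0.03461894,  0.00800191]), 'width': 0.08681880225813728}
0.051
scene [ 1.24933379 -0.27004979  1.02116635] [ 0.80113263  0.49980769 -0.16812246 -0.28304351] [[518.15769165   0.         320.34021743]
 [  0.         518.15769165 202.14703894]
 [  0.           0.           1.        ]] [0.03766401 0.         0.         0.         0.        ]
chest [([0.5704, 0.0149, 0.0659], 0.56), ([0.5024, 0.148, 0.1323], 0.48)]
lid_
[... 1407 characters left out ...]
49, 0.2754, 0.0263], 0.86), ([0.76, 0.1389, 0.0916], 0.68)]
jade [([0.4904, -0.1734, 0.0542], 0.49)]
paste_jar [([0.6043, -0.1916, 0.0384], 0.94)]
ink0 [([0.7694, 0.0398, 0.0936], 0.97), ([0.4717, 0.2795, 0.0317], 0.7)]
teacup [([0.7736, -0.0805, 0.0244], 0.58)]
wrist [ 0.29500467 -0.55691881  0.38482642] [ 0.81348285 -0.56294793 -0.08278329  0.12034202] [[299.22996091   0.         320.60711336]
 [  0.         299.22996091 202.39618102]
 [  0.           0.           1.        ]] [-0.01943707  0.          0.          0.          0.        ]
chest []
lid_hinge []
lid_rail []
flap_hinge []
flap_tab []
flap []
lid []
seal_red []
seal_white []
paperweight []
jade []
paste_jar []
ink0 []
teacup []
```

View pics/a_scene.png

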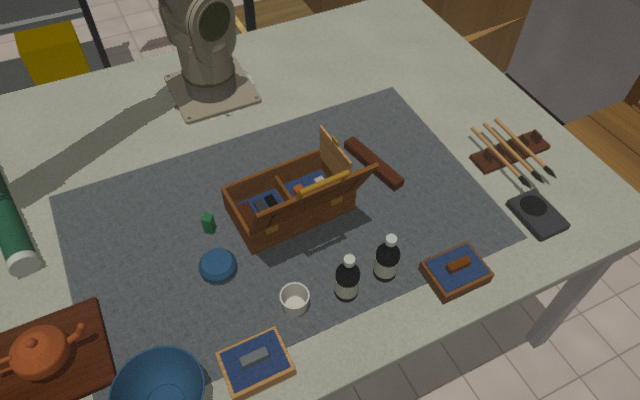

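View pics/a_top.png

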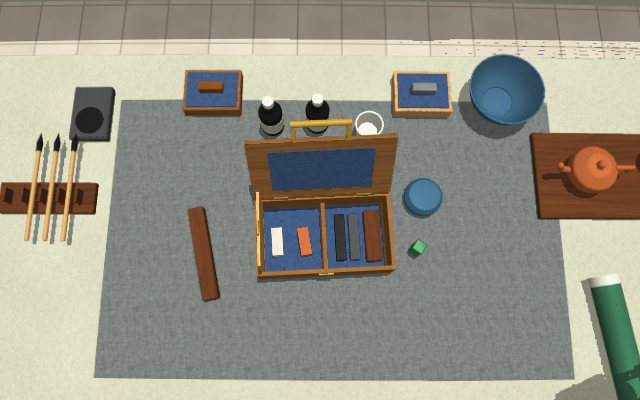

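```bash
cat > h.py <<'E'
import numpy as np, cv2
from scipy.spatial.transform import Rotation as R
def cloud(c):
    d=c["depth"]; v,u=np.mgrid[0:400,0:640]
    p=cv2.undistortPoints(np.stack([u.ravel(),v.ravel()],1).astype(np.float64)[:,None],c["camera_matrix"],np.array(c["D"]))[:,0].reshape(400,640,2)
    P=np.dstack([p[...,0]*d,p[...,1]*d,d])
    q=np.array(c["rotation"]); 
    M=R.from_quat(q).as_matrix() if q.size==4 else q
    W=P@M.T+np.array(c["xyz"]); W[d<=0]=np.nan
    return W
E
python3 - <<'E'
from bench import *
from bench import viewer,nets
from h import *
c=viewer.camera("top"); W=cloud(c); hsv=cv2.cvtColor(c["color"],cv2.COLOR_RGB2HSV)
np.savez("top.npz",W=W,col=c["color"])
x,y,z=W[...,0],W[...,1],W[...,2]
print("mat z",np.nanmedian(z[330:370,200:500]))
m=(abs(z-0.08)<0.004)&(x>0.4)&(x<0.75)&(abs(y)<0.25)
print(m.sum()); P=W[m]; print(P.min(0),P.max(0))
r_=cv2.minAreaRect(P[:,:2].astype(np.float32)); print("rim rect",r_, cv2.boxPoints(r_))
# rail
c2=viewer.camera("scene"); W2=cloud(c2); np.savez("scene.npz",W=W2,col=c2["color"])
for n,c_,W_ in (("top",c,W),("scene",c2,W2)):
    for l in ["lid_rail","flap_tab","lid","flap"]:
        for f in nets.regions_of(l,n)[:2]:
            g=f["region"]; P=W_[g]; P=P[~np.isnan(P[:,0])]
            v,u=np.nonzero(g)
            print(n,l,f["confidence"],g.sum(),(u.min(),u.max(),v.min(),v.max()),np.median(P,0).round(4),P.min(0).round(3),P.max(0).round(3))
E
```

```text
mat z 0.0011997909514724903
1438
[ 0.42440436 -0.12173938  0.07600436] [0.74999466 0.16703579 0.08398803]
rim rect ((0.5926927924156189, 0.027078062295913696), (0.3269999325275421, 0.2808126211166382), 3.115333080291748) [[ 0.42180392  0.1583913 ]
 [ 0.43706498 -0.12200633]
 [ 0.76358163 -0.10423517]
 [ 0.7483206   0.17616245]]
top lid_rail 0.87 8957 (np.int64(244), np.int64(397), np.int64(119), np.int64(197)) [0.6293 0.0303 0.1794] [ 0.573 -0.132 -0.005] [0.77  0.204 0.276]
top flap_tab 0.9 541 (np.int64(256), np.int64(264), np.int64(192), np.int64(270)) [0.5037 0.1464 0.1591] [0.435 0.141 0.005] [0.583 0.161 0.187]
top flap_tab 0.64 1633 (np.int64(188), np.int64(219), np.int64(208), np.int64(300)) [0.472  0.277  0.0273] [ 0.378  0.242 -0.002] [0.574 0.315 0.034]
top lid 0.94 9135 (np.int64(244), np.int64(397), np.int64(118), np.int64(197)) [0.6295 0.0301 0.1788] [ 0.573 -0.145 -0.005] [0.793 0.204 0.276]
top lid 0.23 769 (np.int64(258), np.int64(283), np.int64(96), np.int64(135)) [0.7607 0.1368 0.0909] [ 0.747  0.114 -0.001] [0.811 0.165 0.144]
top flap 0.88 526 (np.int64(255), np.int64(263), np.int64(193), np.int64(270)) [0.5043 0.1463 0.1596] [0.435 0.141 0.006] [0.58  0.165 0.187]
scene lid_rail 0.73 2522 (np.int64(249), np.int64(378), np.int64(163), np.int64(234)) [0.6521 0.0223 0.2007] [ 0.488 -0.111  0.   ] [0.687 0.277 0.275]
scene flap_tab 0.83 876 (np.int64(320), np.int64(351), np.int64(126), np.int64(174)) [0.5009 0.1465 0.1359] [0.375 0.062 0.001] [0.674 0.236 0.273]
scene lid 0.94 2657 (np.int64(248), np.int64(378), np.int64(163), np.int64(235)) [0.6512 0.02   0.1986] [ 0.472 -0.111 -0.002] [0.687 0.252 0.275]
scene flap 0.66 853 (np.int64(320), np.int64(351), np.int64(126), np.int64(174)) [0.501  0.1465 0.1366] [0.333 0.073 0.001] [0.672 0.238 0.272]
```

```bash
python3 - <<'E'
from h import *
for n in ("top","scene"):
    D=np.load(n+".npz"); W=D["W"]; hsv=cv2.cvtColor(D["col"],cv2.COLOR_RGB2HSV); H,S,V=[hsv[...,i].astype(int) for i in range(3)]
    x,y,z=W[...,0],W[...,1],W[...,2]
    g=(H>17)&(H<32)&(S>130)&(V>120)&(z>0.24)&(x>0.5)&(x<0.75)&(abs(y)<.2)
    P=W[g]; mn=P.mean(0); u,s,vt=np.linalg.svd(P-mn,full_matrices=False); d=vt[0]*np.sign(vt[0][1])
    t=(P-mn)@d; print(n,"rail",g.sum(),P.mean(0).round(4),(P.max(0)+P.min(0))/2,"dir",d.round(4),"ext",t.min(),t.max(),"yaw",np.degrees(np.arctan2(-d[0],d[1])), "zmax",np.percentile(z[g],[5,50,95]))
    mid=mn+d*(t.min()+t.max())/2; print("mid",mid)
    m=(abs(z-0.08)<0.006)&(x>0.4)&(x<0.56)&(abs(y-0.02)<0.18)&(S>60)&(H<20)
    if n=="top":
        P=W[m]; rr=cv2.minAreaRect(P[:,:2].astype(np.float32)); print("rim",m.sum(),rr,cv2.boxPoints(rr))
        Q=P[(P[:,0]<0.465)&(P[:,1]>-0.08)&(P[:,1]<.12)]
        # near wall outer line: per y bin take min x
        for a in np.arange(-.1,.16,.04):
            q=P[(abs(P[:,1]-a)<.02)&(P[:,0]<0.46)]; 
            if len(q): print(round(a,3),len(q),q[:,0].min().round(4),q[:,0].max().round(4))
        # lid plane
        m=(z>0.11)&(z<0.235)&(x>0.58)&(x<0.7)&(y>-.11)&(y<.15)
        Q=W[m]; c0=np.median(Q,0)
        for _ in range(3):
            c0=Q.mean(0); nn=np.linalg.svd(Q-c0,full_matrices=False)[2][2]; Q=Q[abs((Q-c0)@nn)<.004]
        nn*=np.sign(nn[2]); print("lid plane",c0,nn,"angle",np.arctan2(nn[2],-np.hypot(nn[0],nn[1])) ,"yaw",np.degrees(np.arctan2(-nn[1],-nn[0])))
    m=(z>0.07)&(z<0.2)&(x>0.43)&(x<0.6)&(y>.12)&(y<.185)&(H<32)&(S>40)
    P=W[m]; print("flap pts",len(P))
    for a in np.arange(.06,.2,.01):
        q=P[abs(P[:,2]-a)<.005]
        if len(q): print(a.round(3),len(q),np.percentile(q[:,1],[5,50,95]).round(4),np.percentile(q[:,0],[2,98]).round(4))
E
```

```text
top rail 478 [0.6721 0.032  0.2676] [0.66823743 0.03208325 0.25802845] dir [-0.0592  0.9982 -0.004 ] ext -0.05347991677958027 0.053678490222942625 yaw 3.39566898540454 zmax [0.24508134 0.2710282  0.27414422]
mid [0.67212302 0.03212881 0.2676337 ]
rim 972 ((0.49887362122535706, 0.021959476172924042), (0.13421854376792908, 0.28078800439834595), 3.115333080291748) [[ 0.42423365  0.15849888]
 [ 0.43949336 -0.12187417]
 [ 0.5735136  -0.11457993]
 [ 0.5582539   0.16579312]]
-0.1 105 0.4381 0.4599
-0.06 86 0.4359 0.446
-0.02 87 0.4333 0.4436
0.02 88 0.4314 0.4413
0.06 87 0.4289 0.4393
0.1 91 0.4265 0.4368
0.14 114 0.4246 0.46
lid plane [0.62922235 0.02081678 0.17802647] [-0.90267759 -0.05290813  0.42705258] angle 2.7003619973276596 yaw 3.354407012261635
flap pts 977
0.07 26 [0.1277 0.1466 0.1597] [0.4339 0.5794]
0.08 229 [0.1258 0.1518 0.1643] [0.4304 0.5844]
0.09 64 [0.1211 0.143  0.1534] [0.4356 0.5871]
0.1 76 [0.1224 0.145  0.1646] [0.4885 0.591 ]
0.11 105 [0.1274 0.1448 0.1637] [0.4365 0.5948]
0.12 89 [0.1309 0.1465 0.1646] [0.4397 0.599 ]
0.13 50 [0.1334 0.1458 0.164 ] [0.4354 0.5997]

[... 454 characters left out ...]
max [0.26884777 0.27157605 0.27372018]
mid [0.67846673 0.03378685 0.27150857]
flap pts 925
0.07 65 [0.1249 0.1449 0.1616] [0.4331 0.5911]
0.08 80 [0.1232 0.1447 0.149 ] [0.4314 0.5914]
0.09 62 [0.1329 0.1462 0.1508] [0.4397 0.5972]
0.1 69 [0.1431 0.1465 0.1509] [0.4395 0.5991]
0.11 59 [0.1435 0.1465 0.149 ] [0.4425 0.5439]
0.12 75 [0.1424 0.1465 0.1493] [0.4418 0.5508]
0.13 72 [0.1428 0.1462 0.1499] [0.4409 0.5685]
0.14 91 [0.1427 0.1468 0.1508] [0.4446 0.576 ]
0.15 96 [0.1421 0.1466 0.1516] [0.4451 0.5774]
0.16 99 [0.1418 0.1463 0.1498] [0.4425 0.577 ]
0.17 130 [0.1424 0.1469 0.1527] [0.4414 0.575 ]
0.18 26 [0.1447 0.1469 0.1495] [0.494  0.5203]
0.19 1 [0.1455 0.1455 0.1455] [0.5162 0.5162]
```

```bash
python3 - <<'E'
import cv2
for n,(a,b,c,d) in (("top",(90,300,190,430)),("scene",(110,260,200,420))):
    i=cv2.imread(f"pics/a_{n}.png")[a:b,c:d]; cv2.imwrite(f"pics/z_{n}.png",cv2.resize(i,None,fx=3,fy=3,interpolation=cv2.INTER_CUBIC)[:600,:800])
E
```

```text
(no output)
```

View pics/z_scene.png

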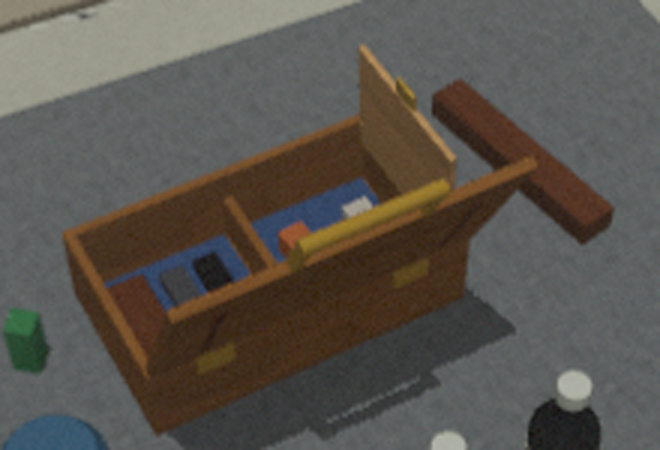

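```bash
cat >> h.py <<'E'
YAW=np.radians(3.25); C=np.array([0.5118,0.0228])
EX=np.array([np.cos(YAW),np.sin(YAW)]); EY=np.array([-EX[1],EX[0]])
def c2w(p): return np.r_[C+p[0]*EX+p[1]*EY,p[2]]
def w2c(p): d=np.array(p[:2])-C; return np.array([d@EX,d@EY,p[2]])
def down(a): # tool x at yaw a
    return R.from_matrix(np.array([[np.cos(a),np.sin(a),0],[np.sin(a),-np.cos(a),0],[0,0,-1]]).T)
RT=R.from_matrix(np.array([[EY[0],EY[1],0],[EX[0],EX[1],0],[0,0,-1.]]).T)
def rel(s,pw,rot=RT):
    R0=R.from_quat(s["eef_rot"]); d=R0.inv().apply(np.array(pw)-s["ee_pos"]); rv=(R0.inv()*rot).as_rotvec()/2/np.pi
    return np.r_[d,rv].round(4)
E
python3 - <<'E'
from h import *
from bench import monitor
s=monitor.read_state()
for p in [(0.22,-.585,.40),(.45,-.30,.40)]: print(p,rel(s,p))
p=c2w((-.03,.165,.40)); print(p,rel(s,p)); p=c2w((-.03,.165,.215)); print(p,rel(s,p))
E
```

```text
(0.22, -0.585, 0.4) [-1.000e-04  0.000e+00 -1.077e-01  0.000e+00  0.000e+00 -2.018e-01]
(0.45, -0.3, 0.4) [ 0.3155 -0.1858 -0.1077  0.      0.     -0.2018]
[0.47249394 0.18583384 0.4       ] [ 0.5077 -0.6326 -0.1078  0.      0.     -0.2018]
[0.47249394 0.18583384 0.215     ] [ 0.5077 -0.6326  0.0772  0.      0.     -0.2018]
```

drive_tool(
  plan=[
    {"z": -0.06, "fingers": 0},
    {"z": -0.108, "fingers": 0},
    {"x": 0.05, "y": -0.03, "z": -0.108, "rz": -0.03, "fingers": 0},
    {"x": 0.1, "y": -0.06, "z": -0.108, "rz": -0.05, "fingers": 0},
    {"x": 0.15, "y": -0.09, "z": -0.108, "rz": -0.07, "fingers": 0},
    {"x": 0.2, "y": -0.12, "z": -0.108, "rz": -0.09, "fingers": 0},
    {"x": 0.25, "y": -0.15, "z": -0.108, "rz": -0.11, "fingers": 0},
    {"x": 0.3, "y": -0.18, "z": -0.108, "rz": -0.13, "fingers": 0},
    {"x": 0.32, "y": -0.23, "z": -0.108, "rz": -0.15, "fingers": 0},
    {"x": 0.34, "y": -0.28, "z": -0.108, "rz": -0.17, "fingers": 0},
    {"x": 0.365, "y": -0.33, "z": -0.108, "rz": -0.19, "fingers": 0},
    {"x": 0.39, "y": -0.38, "z": -0.108, "rz": -0.2018, "fingers": 0},
  ],
)

```text
validation failed for argument at $.pl...
```

```bash
python3 - <<'E'
from h import *
from bench import monitor
s=monitor.read_state(); print(s["time"],s["ee_pos"],s["joint_positions"],s["width"],w2c(s["ee_pos"]))
for z in (.4,.215): print(rel(s,c2w((-.03,.165,z))))
E
```

```text
2.75 [ 0.22006476 -0.58497635  0.29226094] [ 1.18839724  0.33219139 -0.06469521  1.46014174  0.02160739  1.34989547
 -0.08850938] 0.08698457625794488 [-0.32572256 -0.59025957  0.29226094]
[ 0.5077 -0.6326 -0.1078  0.      0.     -0.2018]
[ 0.5077 -0.6326  0.0772  0.      0.     -0.2018]
```

drive_tool(
  plan=[
    {"rx": 0, "ry": 0, "rz": 0, "x": 0, "y": 0, "z": -0.06, "fingers": 0},
    {"rx": 0, "ry": 0, "rz": 0, "x": 0, "y": 0, "z": -0.108, "fingers": 0},
    {"rx": 0, "ry": 0, "rz": -0.03, "x": 0.05, "y": -0.03, "z": -0.108, "fingers": 0},
    {"rx": 0, "ry": 0, "rz": -0.05, "x": 0.1, "y": -0.06, "z": -0.108, "fingers": 0},
    {"rx": 0, "ry": 0, "rz": -0.07, "x": 0.15, "y": -0.09, "z": -0.108, "fingers": 0},
    {"rx": 0, "ry": 0, "rz": -0.09, "x": 0.2, "y": -0.12, "z": -0.108, "fingers": 0},
    {"rx": 0, "ry": 0, "rz": -0.11, "x": 0.25, "y": -0.15, "z": -0.108, "fingers": 0},
    {"rx": 0, "ry": 0, "rz": -0.13, "x": 0.3, "y": -0.18, "z": -0.108, "fingers": 0},
    {"rx": 0, "ry": 0, "rz": -0.15, "x": 0.32, "y": -0.23, "z": -0.108, "fingers": 0},
    {"rx": 0, "ry": 0, "rz": -0.17, "x": 0.34, "y": -0.28, "z": -0.108, "fingers": 0},
    {"rx": 0, "ry": 0, "rz": -0.19, "x": 0.365, "y": -0.33, "z": -0.108, "fingers": 0},
    {"rx": 0, "ry": 0, "rz": -0.2018, "x": 0.39, "y": -0.38, "z": -0.108, "fingers": 0},
  ],
)

```text
time: 4.25
ee_pos: [0.4511, -0.0902, 0.4005]
eef_rot: [0.686, 0.728, -0.0, 0.0]
ft_force: [1.0, -0.2, 0.1]
width: 0.0003
```

```bash
python3 - <<'E'
from h import *
from bench import monitor
s=monitor.read_state(); print(s["time"],s["ee_pos"],s["joint_positions"],s["width"],w2c(s["ee_pos"]))
for z in (.4,.215): print(rel(s,c2w((-.03,.165,z))))
E
```

```text
4.25 [ 0.45113761 -0.09016961  0.4004852 ] [ 0.69957027 -0.04992313 -0.57018584  1.66227233 -0.02637396  1.52064024
  0.19118117] 0.00029900697021123415 [-0.06696939 -0.10934879  0.4004852 ]
[2.742e-01 3.780e-02 3.000e-04 1.000e-04 1.000e-04 5.000e-04]
[2.744e-01 3.770e-02 1.853e-01 1.000e-04 1.000e-04 5.000e-04]
```

drive_tool(
  plan=[
    {"rx": 0, "ry": 0, "rz": 0, "x": 0.06, "y": 0.008, "z": 0, "fingers": 0},
    {"rx": 0, "ry": 0, "rz": 0, "x": 0.12, "y": 0.016, "z": 0, "fingers": 0},
    {"rx": 0, "ry": 0, "rz": 0, "x": 0.18, "y": 0.025, "z": 0, "fingers": 0},
    {"rx": 0, "ry": 0, "rz": 0, "x": 0.24, "y": 0.033, "z": 0, "fingers": 0},
    {"rx": 0, "ry": 0, "rz": 0, "x": 0.274, "y": 0.038, "z": 0, "fingers": 0},
    {"rx": 0, "ry": 0, "rz": 0, "x": 0.274, "y": 0.038, "z": 0.05, "fingers": 0},
    {"rx": 0, "ry": 0, "rz": 0, "x": 0.274, "y": 0.038, "z": 0.1, "fingers": 0},
    {"rx": 0, "ry": 0, "rz": 0, "x": 0.274, "y": 0.038, "z": 0.15, "fingers": 0},
    {"rx": 0, "ry": 0, "rz": 0, "x": 0.274, "y": 0.038, "z": 0.185, "fingers": 0},
    {"rx": 0, "ry": 0, "rz": 0, "x": 0.274, "y": 0.038, "z": 0.185, "fingers": 0},
  ],
)

```text
time: 5.5
ee_pos: [0.4725, 0.1832, 0.2135]
eef_rot: [0.687, 0.727, -0.002, -0.001]
ft_force: [-0.2, 0.8, 0.1]
width: 0.0007
```

```bash
python3 - <<'E'
from h import *
from bench import monitor,viewer
s=monitor.read_state(); print(s["time"],w2c(s["ee_pos"]),s["ft_force"],s["joint_positions"])
c=viewer.camera("top"); i=cv2.resize(c["color"][90:300,170:420,::-1],None,fx=2,fy=2)
c=viewer.camera("scene"); j=cv2.resize(c["color"][70:280,200:440,::-1],None,fx=2,fy=2)[:,:300+80]
cv2.imwrite("pics/b.png",np.hstack([i[:, :400],j])[:600,:800])
s=monitor.read_state()
for th in np.radians([85,75,65,55,45,35,25,15,8,3,0]):
    y=.128-.085*np.cos(th)+.003*np.sin(th)+.0095; z=.055+.085*np.sin(th)+.003*np.cos(th)+.07
    print(round(np.degrees(th)),rel(s,c2w((-.03,y,z)))[:3])
E
```

```text
5.5 [-0.03013054  0.16234001  0.21346646] [-0.16325992  0.80908926  0.13183431] [ 0.33305485  0.2404068  -0.8804635   1.83031852  0.19952015  1.16771447
 -0.55563026]
85 [-0.03   -0.0015  0.0066]
75 [-0.0447 -0.0015  0.0086]
65 [-0.0588 -0.0015  0.0132]
55 [-0.0719 -0.0015  0.0202]
45 [-0.0836 -0.0016  0.0293]
35 [-0.0935 -0.0016  0.0403]
25 [-0.1014 -0.0016  0.0529]
15 [-0.107  -0.0016  0.0666]
8 [-0.1094 -0.0016  0.0767]
3 [-0.1104 -0.0016  0.084 ]
0 [-0.1106 -0.0016  0.0885]
```

View pics/b.png

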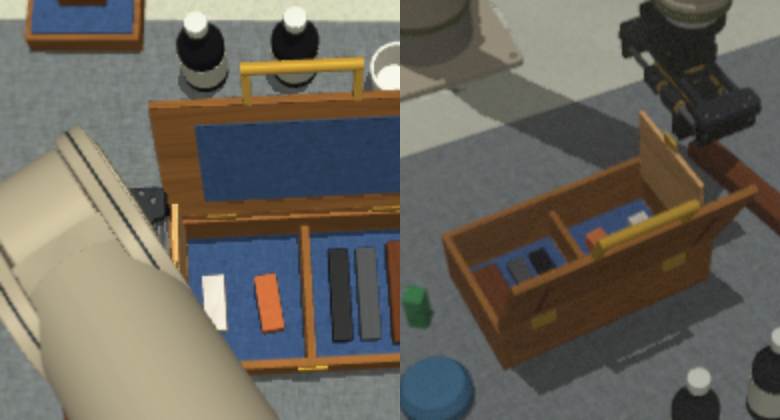

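drive_tool(
  plan=[
    {"rx": 0, "ry": 0, "rz": 0, "x": -0.015, "y": 0, "z": 0.004, "fingers": 0},
    {"rx": 0, "ry": 0, "rz": 0, "x": -0.03, "y": 0, "z": 0.0065, "fingers": 0},
    {"rx": 0, "ry": 0, "rz": 0, "x": -0.0375, "y": 0, "z": 0.0075, "fingers": 0},
    {"rx": 0, "ry": 0, "rz": 0, "x": -0.045, "y": 0, "z": 0.0085, "fingers": 0},
    {"rx": 0, "ry": 0, "rz": 0, "x": -0.052, "y": 0, "z": 0.011, "fingers": 0},
    {"rx": 0, "ry": 0, "rz": 0, "x": -0.059, "y": 0, "z": 0.013, "fingers": 0},
    {"rx": 0, "ry": 0, "rz": 0, "x": -0.0655, "y": 0, "z": 0.0165, "fingers": 0},
    {"rx": 0, "ry": 0, "rz": 0, "x": -0.072, "y": 0, "z": 0.02, "fingers": 0},
    {"rx": 0, "ry": 0, "rz": 0, "x": -0.078, "y": 0, "z": 0.0245, "fingers": 0},
    {"rx": 0, "ry": 0, "rz": 0, "x": -0.0835, "y": 0, "z": 0.029, "fingers": 0},
    {"rx": 0, "ry": 0, "rz": 0, "x": -0.0885, "y": 0, "z": 0.0345, "fingers": 0},
    {"rx": 0, "ry": 0, "rz": 0, "x": -0.0935, "y": 0, "z": 0.04, "fingers": 0},
  ],
)

```text
time: 7.1
ee_pos: [0.479, 0.0901, 0.1748]
eef_rot: [0.687, 0.727, -0.0, 0.0]
ft_force: [-0.3, 0.3, 0.3]
width: 0.0004
```

```bash
python3 - <<'E'
from h import *
from bench import monitor,viewer
c=viewer.camera("top"); i=cv2.resize(c["color"][90:300,170:420,::-1],None,fx=2,fy=2)
c=viewer.camera("scene"); j=cv2.resize(c["color"][70:280,200:440,::-1],None,fx=2,fy=2)[:,:300+80]
cv2.imwrite("pics/c.png",np.hstack([i[:, :400],j])[:600,:800])
s=monitor.read_state(); print(s["time"],w2c(s["ee_pos"]),s["ft_force"])
for th in np.radians([35,25,15,8,3,0]):
    y=.128-.085*np.cos(th)+.003*np.sin(th)+.0095; z=.055+.085*np.sin(th)+.003*np.cos(th)+.07
    print(round(np.degrees(th)),rel(s,c2w((-.03,y,z))))
E
```

```text
7.2 [-0.02918287  0.06852917  0.17453034] [-0.42541412 -0.05092629  0.64053147]
35 [ 0.0011 -0.0008 -0.0017 -0.0001  0.0001 -0.0001]
25 [-0.0068 -0.0008  0.0109 -0.0001  0.0001 -0.0001]
15 [-0.0123 -0.0008  0.0246 -0.0001  0.0001 -0.0001]
8 [-0.0148 -0.0008  0.0347 -0.0001  0.0001 -0.0001]
3 [-0.0157 -0.0008  0.0421 -0.0001  0.0001 -0.0001]
0 [-0.016  -0.0008  0.0465 -0.0001  0.0001 -0.0001]
```

View pics/c.png

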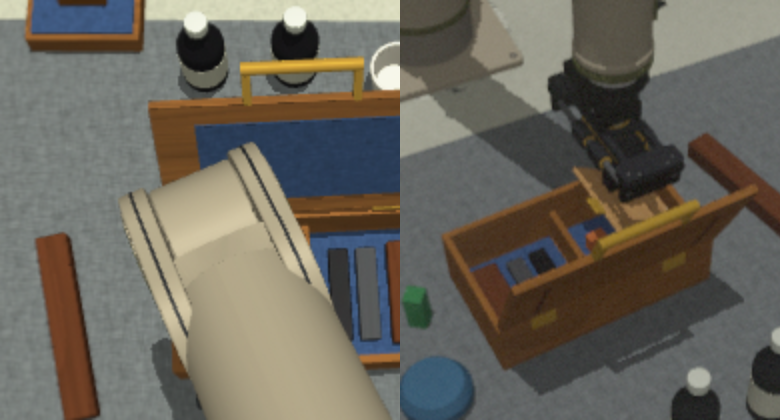

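drive_tool(
  plan=[
    {"rx": 0, "ry": 0, "rz": 0, "x": -0.003, "y": 0, "z": 0.0045, "fingers": 0},
    {"rx": 0, "ry": 0, "rz": 0, "x": -0.007, "y": 0, "z": 0.011, "fingers": 0},
    {"rx": 0, "ry": 0, "rz": 0, "x": -0.01, "y": 0, "z": 0.0175, "fingers": 0},
    {"rx": 0, "ry": 0, "rz": 0, "x": -0.0123, "y": 0, "z": 0.0245, "fingers": 0},
    {"rx": 0, "ry": 0, "rz": 0, "x": -0.0135, "y": 0, "z": 0.03, "fingers": 0},
    {"rx": 0, "ry": 0, "rz": 0, "x": -0.0148, "y": 0, "z": 0.034, "fingers": 0},
    {"rx": 0, "ry": 0, "rz": 0, "x": -0.015, "y": 0, "z": 0.037, "fingers": 0},
    {"rx": 0, "ry": 0, "rz": 0, "x": -0.0155, "y": 0, "z": 0.0395, "fingers": 0},
    {"rx": 0, "ry": 0, "rz": 0, "x": -0.016, "y": 0, "z": 0.042, "fingers": 0},
    {"rx": 0, "ry": 0, "rz": 0, "x": -0.016, "y": 0, "z": 0.044, "fingers": 0},
    {"rx": 0, "ry": 0, "rz": 0, "x": -0.016, "y": 0, "z": 0.045, "fingers": 0},
    {"rx": 0, "ry": 0, "rz": 0, "x": -0.016, "y": 0, "z": 0.046, "fingers": 0},
  ],
)

```text
time: 8.7
ee_pos: [0.4799, 0.0743, 0.1292]
eef_rot: [0.687, 0.727, -0.0, 0.0]
ft_force: [0.6, -1.1, 0.1]
width: 0.0005
```

```bash
python3 - <<'E'
from h import *
from bench import monitor
s=monitor.read_state(); print(s["time"],w2c(s["ee_pos"]),s["ft_force"])
E
```

```text
8.7 [-0.02891022  0.05324661  0.12922772] [ 0.57148697 -1.08564871  0.09283617]
```

drive_tool(
  plan=[
    {"rx": 0, "ry": 0, "rz": 0, "x": 0, "y": 0, "z": 0.0005, "fingers": 0},
    {"rx": 0, "ry": 0, "rz": 0, "x": 0, "y": 0, "z": 0.001, "fingers": 0},
    {"rx": 0, "ry": 0, "rz": 0, "x": 0, "y": 0, "z": 0.0015, "fingers": 0},
    {"rx": 0, "ry": 0, "rz": 0, "x": 0, "y": 0, "z": 0.002, "fingers": 0},
  ],
)

```text
time: 9.2
ee_pos: [0.48, 0.0744, 0.1279]
eef_rot: [0.687, 0.727, -0.0, 0.0]
ft_force: [-5.7, -1.5, 15.3]
width: 0.0006
```

```bash
python3 - <<'E'
from h import *
from bench import monitor,viewer
s=monitor.read_state(); print(s["time"],w2c(s["ee_pos"]),s["ft_force"])
c=viewer.camera("scene"); j=cv2.resize(c["color"][70:280,200:440,::-1],None,fx=2,fy=2)
cv2.imwrite("pics/d.png",j)
E
```

```text
9.2 [-0.02884427  0.05335398  0.1278954 ] [-5.72613489 -1.47783281 15.32378172]
```

View pics/d.png

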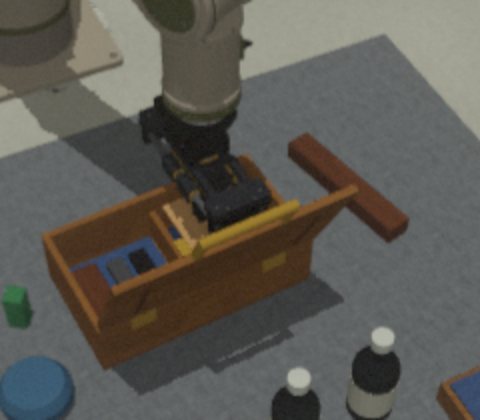

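drive_tool(
  plan=[
    {"rx": 0, "ry": 0, "rz": 0, "x": 0, "y": 0, "z": -0.03, "fingers": 0},
    {"rx": 0, "ry": 0, "rz": 0, "x": 0, "y": 0, "z": -0.09, "fingers": 0},
    {"rx": 0, "ry": 0, "rz": 0, "x": 0, "y": 0, "z": -0.15, "fingers": 0},
    {"rx": 0, "ry": 0, "rz": 0, "x": 0, "y": 0, "z": -0.21, "fingers": 0},
    {"rx": 0, "ry": 0, "rz": 0, "x": 0, "y": 0, "z": -0.27, "fingers": 0},
    {"rx": 0, "ry": 0, "rz": 0, "x": 0, "y": 0, "z": -0.29, "fingers": 1},
    {"rx": 0, "ry": 0, "rz": 0, "x": -0.01, "y": 0.04, "z": -0.29, "fingers": 1},
    {"rx": 0, "ry": 0, "rz": 0, "x": -0.02, "y": 0.09, "z": -0.29, "fingers": 1},
    {"rx": 0, "ry": 0, "rz": 0, "x": -0.035, "y": 0.13, "z": -0.29, "fingers": 1},
    {"rx": 0, "ry": 0, "rz": 0, "x": -0.045, "y": 0.165, "z": -0.29, "fingers": 1},
    {"rx": 0, "ry": 0, "rz": 0, "x": -0.053, "y": 0.192, "z": -0.29, "fingers": 1},
    {"rx": 0, "ry": 0, "rz": 0, "x": -0.053, "y": 0.192, "z": -0.29, "fingers": 1},
  ],
)

```text
time: 10.75
ee_pos: [0.6758, 0.0318, 0.4154]
eef_rot: [0.687, 0.727, -0.0, -0.001]
ft_force: [-0.9, 0.1, 0.4]
width: 0.0627
```

```bash
cat > look.py <<'E'
from h import *
import sys
from bench import monitor,viewer
ims=[]
for n in ("scene","wrist"):
    c=viewer.camera(n); np.savez("l_%s.npz"%n,W=cloud(c),col=c["color"])
    ims.append(cv2.resize(c["color"][60:270,200:440,::-1],None,fx=1.66,fy=1.66) if n=="scene" else cv2.resize(c["color"][:,:,::-1],(400,250)))
h=max(i.shape[0] for i in ims)
ims=[cv2.copyMakeBorder(i,0,h-i.shape[0],0,0,0) for i in ims]
cv2.imwrite("pics/%s.png"%sys.argv[1],np.hstack(ims)[:600,:800])
s=monitor.read_state(); print(s["time"],s["ee_pos"],w2c(s["ee_pos"]),s["ft_force"],s["width"],s["joint_positions"].round(2))
p=c2w((.1632,0,.318)); print(rel(s,p))
for n in ("scene","wrist"):
    D=np.load("l_%s.npz"%n); W=D["W"]; hsv=cv2.cvtColor(D["col"],cv2.COLOR_RGB2HSV); H,S,V=[hsv[...,i].astype(int) for i in range(3)]
    x,y,z=W[...,0],W[...,1],W[...,2]
    g=(H>17)&(H<32)&(S>130)&(V>100)&(z>0.255)&(z<.31)&(x>0.5)&(x<0.75)&(abs(y)<.2)
    if g.sum()>10: P=W[g]; print(n,"rail",g.sum(),np.array([w2c(q) for q in (np.median(P,0),np.percentile(P,3,axis=0),np.percentile(P,97,axis=0))]).round(4))
E
python3 look.py e
```

```text
10.85 [0.67434694 0.03299668 0.41696396] [0.16286359 0.00096504 0.41696396] [ 0.57243358  0.15856063 -0.04520697] 0.07077776885159025 [ 0.35  0.53 -0.79  1.05  0.37  1.7  -0.26]
[-0.001   0.0004  0.099  -0.0001 -0.0001  0.0002]
scene rail 217 [[ 0.1671 -0.0126  0.2711]
 [ 0.1589 -0.0508  0.2675]
 [ 0.1767  0.0489  0.274 ]]
wrist rail 1764 [[ 0.1652  0.0062  0.272 ]
 [ 0.1535 -0.0487  0.2601]
 [ 0.1751  0.0534  0.2738]]
```

View pics/e.png

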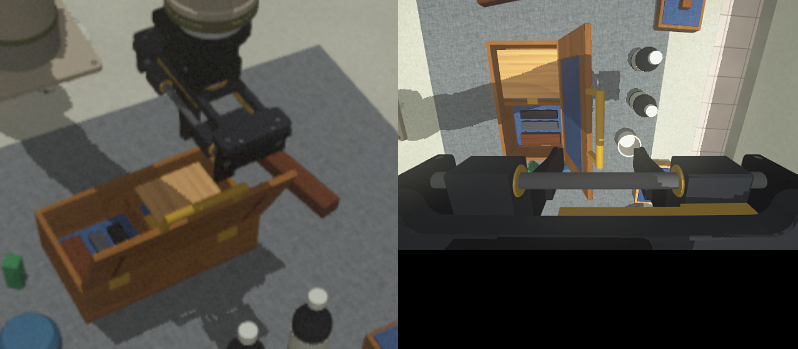

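```bash
python3 - <<'E'
from h import *
for n in ("wrist","scene"):
    W=np.load(f"l_{n}.npz")["W"].reshape(-1,3); W=W[~np.isnan(W[:,0])]; d=W[:,:2]-C; cx,cy=d@EX,d@EY
    for y in (.03,.05,.08,.1,.12):
        m=(abs(cx)<.06)&(abs(cy-y)<.008)&(W[:,2]<.12); 
        if m.sum(): print(n,y,m.sum(),np.median(W[m,2]).round(4))
E
```

```text
wrist 0.03 876 0.0578
wrist 0.05 919 0.0577
wrist 0.08 980 0.0577
wrist 0.1 969 0.0578
wrist 0.12 802 0.0578
scene 0.03 138 0.0573
scene 0.05 121 0.0576
scene 0.08 124 0.0572
scene 0.1 119 0.0576
scene 0.12 95 0.0567
```

drive_tool(
  plan=[
    {"rx": 0, "ry": 0, "rz": 0, "x": -0.001, "y": 0.001, "z": 0.03, "fingers": 1},
    {"rx": 0, "ry": 0, "rz": 0, "x": -0.001, "y": 0.001, "z": 0.06, "fingers": 1},
    {"rx": 0, "ry": 0, "rz": 0, "x": -0.001, "y": 0.001, "z": 0.08, "fingers": 1},
    {"rx": 0, "ry": 0, "rz": 0, "x": -0.001, "y": 0.001, "z": 0.09, "fingers": 1},
    {"rx": 0, "ry": 0, "rz": 0, "x": -0.001, "y": 0.001, "z": 0.098, "fingers": 1},
    {"rx": 0, "ry": 0, "rz": 0, "x": -0.001, "y": 0.001, "z": 0.098, "fingers": 1},
    {"rx": 0, "ry": 0, "rz": 0, "x": -0.001, "y": 0.001, "z": 0.098, "fingers": 1},
  ],
)

```text
time: 11.72
ee_pos: [0.6758, 0.0316, 0.32]
eef_rot: [0.687, 0.727, 0.0, 0.0]
ft_force: [0.4, -0.3, 1.2]
width: 0.0869
```

```bash
python3 look.py f
```

```text
11.825 [0.67581606 0.03155868 0.31992235] [ 0.16424882 -0.00055394  0.31992235] [-1.37418154  0.11639989  1.27458115] 0.08688084282217926 [ 0.39  0.55 -0.78  1.23  0.38  1.51 -0.28]
[ 0.0006 -0.0011  0.0019  0.0002  0.      0.    ]
scene rail 92 [[ 0.1676 -0.0375  0.2713]
 [ 0.1605 -0.0521  0.2669]
 [ 0.1742 -0.0167  0.2747]]
wrist rail 3327 [[ 0.1651  0.0236  0.272 ]
 [ 0.1531 -0.0384  0.2585]
 [ 0.1738  0.0544  0.2737]]
```

View pics/f.png

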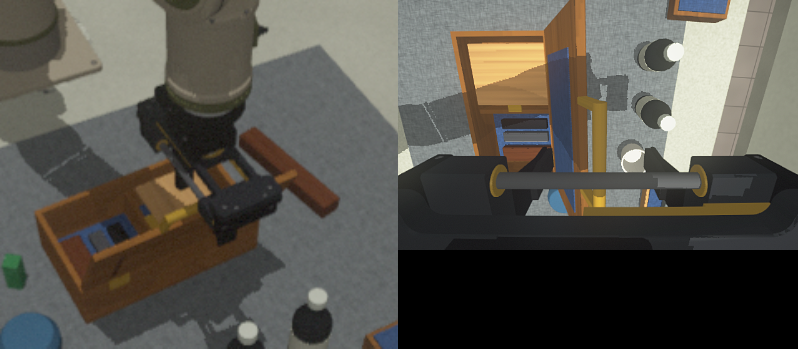

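drive_tool(
  plan=[
    {"rx": 0, "ry": 0, "rz": 0, "x": 0.0, "y": 0, "z": 0.002, "fingers": 0.6},
    {"rx": 0, "ry": 0, "rz": 0, "x": 0, "y": 0, "z": 0.002, "fingers": 0.4},
    {"rx": 0, "ry": 0, "rz": 0, "x": 0, "y": 0, "z": 0.002, "fingers": 0.25},
    {"rx": 0, "ry": 0, "rz": 0, "x": 0, "y": 0, "z": 0.002, "fingers": 0.1},
    {"rx": 0, "ry": 0, "rz": 0, "x": 0, "y": 0, "z": 0.002, "fingers": 0},
    {"rx": 0, "ry": 0, "rz": 0, "x": 0, "y": 0, "z": 0.002, "fingers": 0},
    {"rx": 0, "ry": 0, "rz": 0, "x": 0, "y": 0, "z": 0.002, "fingers": 0},
    {"rx": 0, "ry": 0, "rz": 0, "x": 0, "y": 0, "z": 0.002, "fingers": 0},
  ],
  squeeze=20,
)

```text
time: 12.82
ee_pos: [0.6756, 0.0314, 0.3172]
eef_rot: [0.687, 0.727, -0.0, 0.0]
ft_force: [0.6, -0.4, 0.2]
width: 0.015
```

```bash
python3 - <<'E'
from h import *
from bench import monitor
s=monitor.read_state(); print(s["time"],w2c(s["ee_pos"]),s["ft_force"],s["torque"],s["width"])
c0=w2c(s["ee_pos"])
for th in np.linspace(2.0,np.pi/2,12):
    p=(.08-.2*np.cos(th),0,.085+.2*np.sin(th)+.051); print(round(th,3),rel(s,c2w(p)))
E
```

```text
12.825 [ 0.16406471 -0.00066238  0.31723601] [ 0.58380138 -0.42090284  0.20334674] [-0.04719217 -0.1329315   0.00065023] 0.015002574049524053
2.0 [ 0.0007 -0.0008 -0.0006 -0.      0.      0.    ]
1.961 [ 0.0007 -0.008  -0.0037 -0.      0.      0.    ]
1.922 [ 0.0007 -0.0153 -0.0066 -0.      0.      0.    ]
1.883 [ 0.0007 -0.0226 -0.0091 -0.      0.      0.    ]
1.844 [ 0.0007 -0.0301 -0.0114 -0.      0.      0.    ]
1.805 [ 0.0007 -0.0377 -0.0133 -0.      0.      0.    ]
1.766 [ 0.0007 -0.0453 -0.015  -0.      0.      0.    ]
1.727 [ 0.0007 -0.053  -0.0163 -0.      0.      0.    ]
1.688 [ 0.0007 -0.0607 -0.0174 -0.      0.      0.    ]
1.649 [ 0.0007 -0.0685 -0.0182 -0.      0.      0.    ]
1.61 [ 0.0007 -0.0763 -0.0186 -0.      0.      0.    ]
1.571 [ 0.0007 -0.0841 -0.0188 -0.      0.      0.    ]
```

Still closing; let it finish.

drive_tool(
  plan=[
    {"rx": 0, "ry": 0, "rz": 0, "x": 0, "y": 0, "z": 0, "fingers": 0},
    {"rx": 0, "ry": 0, "rz": 0, "x": 0, "y": 0, "z": 0, "fingers": 0},
    {"rx": 0, "ry": 0, "rz": 0, "x": 0, "y": 0, "z": 0, "fingers": 0},
  ],
  squeeze=20,
)

```text
time: 13.2
ee_pos: [0.6757, 0.0314, 0.3173]
eef_rot: [0.687, 0.727, 0.0, 0.0]
ft_force: [1.6, -0.9, 0.5]
width: 0.0112
```

```bash
python3 look.py g
```

```text
13.3 [0.67570686 0.03146233 0.31731097] [ 0.16413433 -0.00064394  0.31731097] [ 0.46710402 -1.03394618  0.38757699] 0.010689024122088156 [ 0.39  0.55 -0.78  1.23  0.38  1.5  -0.28]
[ 0.0006 -0.0009 -0.0007  0.      0.      0.    ]
scene rail 80 [[ 0.1667 -0.0396  0.2714]
 [ 0.1596 -0.052   0.2661]
 [ 0.1723 -0.0193  0.2744]]
wrist rail 3385 [[ 0.1643  0.0246  0.2724]
 [ 0.1523 -0.0349  0.2587]
 [ 0.1728  0.0544  0.2741]]
```

View pics/g.png

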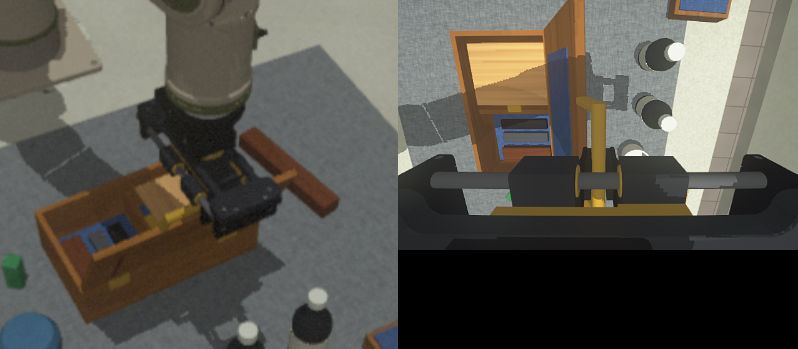

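drive_tool(
  plan=[
    {"rx": 0, "ry": 0, "rz": 0, "x": 0, "y": -0.004, "z": -0.0017, "fingers": 0},
    {"rx": 0, "ry": 0, "rz": 0, "x": 0, "y": -0.0107, "z": -0.0045, "fingers": 0},
    {"rx": 0, "ry": 0, "rz": 0, "x": 0, "y": -0.018, "z": -0.0072, "fingers": 0},
    {"rx": 0, "ry": 0, "rz": 0, "x": 0, "y": -0.0255, "z": -0.0097, "fingers": 0},
    {"rx": 0, "ry": 0, "rz": 0, "x": 0, "y": -0.033, "z": -0.0118, "fingers": 0},
    {"rx": 0, "ry": 0, "rz": 0, "x": 0, "y": -0.0407, "z": -0.0136, "fingers": 0},
    {"rx": 0, "ry": 0, "rz": 0, "x": 0, "y": -0.0484, "z": -0.0151, "fingers": 0},
    {"rx": 0, "ry": 0, "rz": 0, "x": 0, "y": -0.056, "z": -0.0163, "fingers": 0},
    {"rx": 0, "ry": 0, "rz": 0, "x": 0, "y": -0.062, "z": -0.017, "fingers": 0},
    {"rx": 0, "ry": 0, "rz": 0, "x": 0, "y": -0.067, "z": -0.0175, "fingers": 0},
    {"rx": 0, "ry": 0, "rz": 0, "x": 0, "y": -0.07, "z": -0.0177, "fingers": 0},
    {"rx": 0, "ry": 0, "rz": 0, "x": 0, "y": -0.07, "z": -0.0177, "fingers": 0},
  ],
  squeeze=20,
)

```text
time: 14.8
ee_pos: [0.6056, 0.0276, 0.3349]
eef_rot: [0.687, 0.727, -0.0, -0.0]
ft_force: [2.3, 2.0, 2.1]
width: 0.0117
```

```bash
cat > lid.py <<'E'
from h import *
from bench import monitor,viewer
for n in ("top","scene","wrist"):
    c=viewer.camera(n); W=cloud(c).reshape(-1,3); cv2.imwrite(f"pics/lid_{n}.png",c["color"][:,:,::-1])
    W=W[~np.isnan(W[:,0])]; d=W[:,:2]-C; cx,cy,z=d@EX,d@EY,W[:,2]
    # panel wide of gripper: |cy| 70..138
    m=(abs(cy)<.138)&(abs(cy)>.03)&(z>.10)&(z<.24)&(cx>.05)&(cx<.15)
    if m.sum()<100: print(n,m.sum()); continue
    X=np.c_[cx[m],z[m]]; ok=np.ones(len(X),bool)
    # fit cx = a + b*(z-.085)
    w=np.ones(len(X))
    for _ in range(30):
        A=np.c_[np.ones(len(X)),X[:,1]-.085]; co=np.linalg.lstsq(A*w[:,None],X[:,0]*w,rcond=None)[0]; e=X[:,0]-A@co; w=1/np.sqrt(1+(e/.001)**2)**2
    print(n,len(X),"inl",(abs(e)<.003).sum(),"cx at hinge",co[0].round(4),"angle",(np.pi/2+np.arctan(co[1])).round(4))
s=monitor.read_state(); t=w2c(s["ee_pos"]); print(s["time"],t,s["ft_force"],s["width"],"v",abs(s["joint_vel"]).max())
p=(.08,0,.085+.2+.051); print("to upright",rel(s,c2w(p)),"tcp angle",np.pi/2+np.arctan2(t[0]-.08,t[2]-.051-.085))
E
python3 lid.py
```

```text
top 1295 inl 1295 cx at hinge 0.0742 angle 1.6404
scene 3347 inl 3318 cx at hinge 0.0873 angle 1.6313
wrist 587 inl 587 cx at hinge 0.0749 angle 1.6446
14.95 [ 0.09414842 -0.00053734  0.33486374] [0.07049032 0.95022179 0.98982596] 0.011287528122958024 v 0.0011833469011899402
to upright [ 0.0005 -0.0141 -0.0011 -0.     -0.      0.0001] tcp angle 1.6418229428243045
```

drive_tool(
  plan=[
    {"rx": 0, "ry": 0, "rz": 0, "x": 0, "y": -0.003, "z": -0.0002, "fingers": 0},
    {"rx": 0, "ry": 0, "rz": 0, "x": 0, "y": -0.007, "z": -0.0004, "fingers": 0},
    {"rx": 0, "ry": 0, "rz": 0, "x": 0, "y": -0.0105, "z": -0.0005, "fingers": 0},
    {"rx": 0, "ry": 0, "rz": 0, "x": 0, "y": -0.0125, "z": -0.0005, "fingers": 0},
    {"rx": 0, "ry": 0, "rz": 0, "x": 0, "y": -0.0135, "z": -0.0005, "fingers": 0},
    {"rx": 0, "ry": 0, "rz": 0, "x": 0, "y": -0.0135, "z": -0.0005, "fingers": 0},
    {"rx": 0, "ry": 0, "rz": 0, "x": 0, "y": -0.0135, "z": -0.0005, "fingers": 0},
  ],
  squeeze=20,
)

```text
time: 15.82
ee_pos: [0.5923, 0.0268, 0.3354]
eef_rot: [0.687, 0.727, 0.0, -0.0]
ft_force: [0.9, 2.7, -0.6]
width: 0.0112
```

```bash
python3 lid.py
```

```text
top 1032 inl 1032 cx at hinge 0.074 angle 1.5752
scene 3761 inl 3693 cx at hinge 0.0872 angle 1.5648
wrist 108 inl 96 cx at hinge 0.0683 angle 1.6211
15.975 [ 0.08059109 -0.00056825  0.33539202] [ 0.91016728  2.71005658 -0.19217553] 0.011100289800972255 v 0.0011122044740265375
to upright [ 0.0006 -0.0006 -0.0006 -0.     -0.      0.0001] tcp angle 1.5737607875136883
```

```bash
python3 lid.py; python3 - <<'E'
import cv2,numpy as np
a=cv2.imread("pics/lid_scene.png")[60:290,190:450]; b=cv2.imread("pics/lid_top.png")[80:310,170:430]
cv2.imwrite("pics/i.png",cv2.resize(np.hstack([a,b]),None,fx=1.5,fy=1.5))
E
```

```text
top 1030 inl 1029 cx at hinge 0.0739 angle 1.5763
scene 3751 inl 3696 cx at hinge 0.0873 angle 1.5639
wrist 108 inl 96 cx at hinge 0.0695 angle 1.613
16.125 [ 0.08058458 -0.00054621  0.33540509] [0.2650876 4.0607501 0.2861958] 0.011319056850880428 v 0.001562028552061266
to upright [ 0.0005 -0.0006 -0.0006 -0.     -0.      0.0001] tcp angle 1.5737279555024921
```

View pics/i.png

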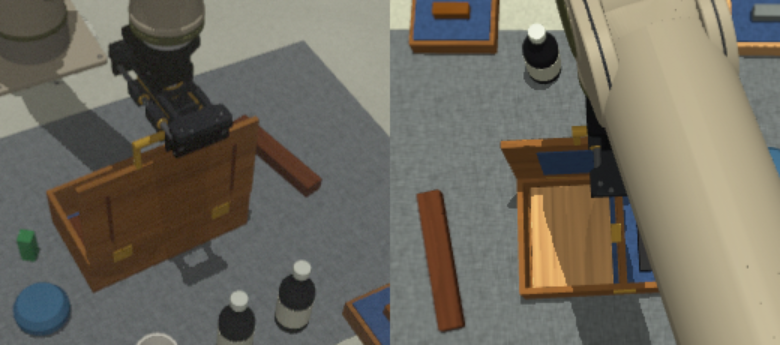

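```bash
python3 - <<'E'
from bench import monitor,viewer,nets,workorder
viewer.camera("scene")
for l in ["paperweight","jade","paste_jar","ink0","teacup","lid_rail"]: print(l,[(f["centre"],f["confidence"]) for f in nets.find_in(l,"scene")][:2])
s=monitor.read_state(); print(s["time"],s["ft_force"],s["width"])
workorder.close_job()
E
```

```text
paperweight [([0.7898, 0.0255, 0.087], 0.53)]
jade [([0.4974, -0.1731, 0.0415], 0.59)]
paste_jar [([0.6176, -0.1968, 0.0408], 0.73), ([0.4994, -0.1734, 0.0431], 0.41)]
ink0 [([0.7899, 0.1276, 0.0865], 0.97), ([0.7928, 0.0257, 0.0861], 0.94)]
teacup [([0.7541, -0.0731, 0.0329], 0.71)]
lid_rail [([0.5971, 0.0102, 0.1793], 0.91)]
16.475 [ 0.73666116  3.71745692 -0.96475866] 0.011181386214890517
the job is handed in; nothing more can be done
```

The flap is shut, and the big lid stands upright with the gripper still holding its brass rail. I handed the job in at 16.5 s of the 56 s allowed.

- **Flap:** I pushed it down slowly with the closed fingers and seated it with about 15 N. Afterwards its surface measured flat, at 57–58 mm all along, which is the height expected when closed.
- **Lid:** I gripped the rail at 20 N and swung it along its arc. From the arm's travel the lid stands at about 1.570 rad, against 1.571 for plumb. The top camera gave 1.576 and the scene camera 1.564. The wrist camera gave 1.61–1.62, but from only about 100 depth points, so I set it aside.
- **Holding still:** The arm was motionless at the end. The force across the hinge was under 1 N, with 3–4 N along the hinge line.
- **Other things:** The jade, paste jar, both ink bottles and the teacup were found within about 7 mm of where they started, close to the finder's own error. For the paperweight, the last search wrongly returned an ink bottle; in the pictures it looks unmoved. I did not check the two seals after the flap closed over them.

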